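# Dock the alarm clock and press its button

## Robot

A 6-joint arm with a two-finger parallel gripper is mounted at the origin on the work surface. World frame = base frame: x ahead of the robot, y to its left, z up, the work surface at z = 0. Lengths are in m, angles in rad, forces in N, time in s.
With the tool pointing down it reaches from about 0.3 to 0.875 m from the base axis. Payload 6.4 kg.
Tool frame: the origin (TCP) lies on the mounting face of the last link; the fingertips stand 173 mm ahead of it and the grasp point (between the pads) lies 155 mm ahead of it; z points along the fingers, y is the line along which they close (so a half turn about z gives the same grasp; the last joint's range is limited). The gripper opens to 85 mm and grips with 20 to 120 N. Pads are 22 mm wide; open, the fingers measure 114 mm over their backs; the gripper's body (76 mm by 85 mm) begins 54 mm behind the grasp point. The pads swing forward as they close: fully open they stand 13 mm farther back than shut.
Start: joints at [-1.343, 0.181, 1.607, -0, 1.354, -0.206], TCP at [0.242, -0.522, 0.405] pointing down, gripper open.
Joint ranges: [-2.99, 2.99], [-0.89, 2.07], [0.3, 2.58], [-1.14, 4.28], [0, 2.63], [-3.12, 3.12]. Speed limits (rad/s): [2.57, 2.57, 3.01, 3.14, 3.14, 3.14].

## Interface

Orientations are given as a unit quaternion [w, x, y, z].
In Python, from rig import sense, camera, sign_off gives the robot as it stands. The module is installed in compiled form; this text tells all that it offers.
- The arm moves only by the shell command python3 -m inch 'ROWS' [OPENING] [FORCE]. ROWS is JSON, a list that holds one entry, the list of rows, each a list of 4 numbers: the shift along the world's x, y, z in mm, then the turn about the world's z in degrees. In form: [[[dx, dy, dz, roll], ...]]. A call has 1 to 5 rows; each row shifts and turns the commanded pose from where the row before left it; what a row does not reach is not made up. A row lasts 1/8 s, in which the tool goes at most 62.5 mm and 10.7 degrees, less where a joint would pass 70% of its speed; a pose out of reach is approached as far as the arm can. A call is refused whole if a number of a shift passes 62.5 or a number of a turn 10.7, either way. A call with a gripper value outside its range is refused whole. OPENING is the opening, from 0 (shut) to 1 (fully open), set as the call begins (- or left out, the last holds). The fingers move at their own pace and stop on an object; FORCE is the grip in N (left out, the last holds). Time passes only in rows, so rows that do not move let the fingers close. It gives the time, the measured TCP pose, the force, the opening and the grip force at its end, in the units of the state.
- sense(): the state, without advancing time (a new reading comes with each control period).
- camera(name): name is "scene" or "top" or "wrist"; returns a dict with "pixels" (384x512x3 uint8, red, green, blue), "z_map" (384x512 float32, m along the optical axis (not along the pixel's ray), 0 where there is no reading), "mtx" (3x3 intrinsics, pixels), "eye" and "attitude" of the camera in the world; the wrist camera has in their place "mount" (4x4, takes a point from camera to tool coordinates, whose origin is the TCP and whose axes are the flange's). Camera axes: x right, y down, z forward; pixel columns grow to the right and rows downward; lengths in m; the calibration is good to about 2 mm. A picture is of the moment at which its call begins: read the wrist's pose just before it.
- sign_off(): hands the job in; it is judged then, once.
The state is a dict: "t": time; "joint_positions": joint angles; "qd": joint speeds; "joint_torque": joint torques, N m; "tool_pos": TCP position; "tcp_rot": TCP orientation; "contact_force": force on the tool from outside, world axes, zero at the start; "ft_torque": the same for the moment, N m; "gripper_width": finger opening in m; "gripper_force": force on a finger pad.
Only numpy, scipy, OpenCV 4.12 (cv2) and the standard library are available. Lean on these libraries where they do the work, as an engineer would, in place of code of your own. Each camera call takes 0.05 s, during which the arm holds its last target. There are 200 camera calls.

## Task

Lift the little alarm clock out of the tall narrow bay of the clear organizer and set it upright on the bare dresser top, letting go of it so that you can change from a front-and-back grip to a grip by its two ends. Then stand it in the charging cradle, near the middle of the channel and with its dial facing out over the low lip, and let go. Finally press the button on its top gently but fully down and let it spring back, leaving the clock standing in the cradle and the other things on the dresser where they are.

Things in the scene. Friction and masses are not known exactly. Their poses are not given: they have to be found in the camera images.
- clock: small white plastic alarm clock, an upright block 40 mm deep (x) by 56 mm wide (y) by 62 mm high (z), 0.12 to 0.24 kg; origin at the centre of its underside, +x out of the round dial on its front, z up. At the start it stands in the organizer's bay, dial towards the open front. It can be gripped front and back (40 mm) or by its two ends (56 mm)
- dial (a point): centre of the round dial (48 mm across) on the clock's front face, 20 mm ahead of (+x) and 32 mm above the clock's origin
- button_top (a point): centre of the top of the round grey push button (26 mm across) in the middle of the clock's top; it stands 9 mm above the clock's top face when up (71 mm above the clock's underside), and is pressed straight down along the clock's -z
- clock_button (a joint): travel of the button: 0 up, 0.005 m fully down; spring, about 5 N when fully down
- bay (a point): centre of the floor of the organizer's bay, where the clock starts within about 10 mm, axes as those of organizer. The bay is 68 mm wide (y) and 130 mm long (x), floor 10 mm above the dresser top; its two side walls (5 mm thick) rise 84 mm above the dresser, so the clock's ends cannot be reached; back wall (-x) 55 mm and front lip (+x) 18 mm above the dresser
- organizer: clear acrylic makeup organizer, fixed, 140 mm (x) by 158 mm (y), 84 mm high; origin under the centre of the bay on the dresser top; the bay's open front faces +x; a second column with a tilt-out bin and three standing black lipsticks (up to 108 mm above the dresser) lies on the +y side, from y = +39 to +119 mm
- seat (a point): centre of the channel floor of the charging cradle, 10 mm above the dresser top, where the clock's underside centre belongs; +x towards the low lip, y along the channel. The channel is 52 mm wide (x) and 150 mm long, open at both ends
- cradle: grey plastic charging cradle, fixed, 70 mm (x) by 150 mm (y), base 10 mm thick; origin at the centre of its underside on the dresser top; along its -x side a back plate 8 mm thick rises 80 mm above the dresser, so that the clock cannot be held front and back in it; along its +x side a lip 8 mm thick rises 24 mm above the dresser
- deodorant: red plastic deodorant stick, standing, 30 by 58 mm, 104 mm high, origin under its centre; leave it alone
- nail_polish: round glass nail polish bottle with black cap, 32 mm across, 70 mm high, origin under its centre; leave it alone
- hedgehog: white ceramic hedgehog ring holder, base 60 by 44 mm, 58 mm high, origin under its centre; leave it alone
Not all that is in view belongs to the job. What is shaped like the clock but purple is not meant. There is more than one size of the cradle; the job needs the larger.

How it is judged:
On the way, in this order (a step that is already met when the one before it is completed fails the run):
1. the clock stands upright on the bare dresser top, let go (height (world z) of clock below 0.005 m and angle between clock's own z axis and vertical below 0.1 rad and contact force between the arm and clock below 0.1 N and linear speed of clock below 0.02 m/s), for 0.2 s.
2. the clock stands in the cradle, dial out, let go, button up (x of clock in the frame of seat between -0.012 and 0.012 m and y of clock in the frame of seat between -0.03 and 0.03 m and z of clock in the frame of seat between -0.004 and 0.004 m and angle between clock's own z axis and vertical below 0.1 rad and x of dial in the frame of seat above 0.008 m and angle between the y axis of clock and the y axis of seat, either way round below 0.25 rad and contact force between the arm and clock below 0.1 N and linear speed of clock below 0.02 m/s and value of joint clock_button below 0.0012 m), for 0.2 s.
3. the button is fully down while the clock stands in the cradle (x of clock in the frame of seat between -0.012 and 0.012 m and y of clock in the frame of seat between -0.03 and 0.03 m and z of clock in the frame of seat between -0.004 and 0.004 m and angle between clock's own z axis and vertical below 0.1 rad and x of dial in the frame of seat above 0.008 m and angle between the y axis of clock and the y axis of seat, either way round below 0.25 rad and value of joint clock_button above 0.0043 m), for 0.03 s.
At the end, for the whole second after the job is handed in: The clock stands upright (within 0.1 rad), untouched and at rest on the cradle's channel floor (within 4 mm in height), within 12 mm of the channel's middle line and 30 mm of its middle lengthwise, square to it within 0.25 rad, dial towards the low lip, and its button is up again (within 1.2 mm) (all of step 2).
It fails at once if the button is pushed with more than 30 N (contact force between anything else and clock_button above 30 N).
It fails at once if the deodorant is moved more than 30 mm or tipped over (distance of deodorant from where it was at the start of the episode above 0.03 m or angle between deodorant's own z axis and vertical above 0.5 rad).
It fails at once if the nail polish is moved more than 30 mm or tipped over (distance of nail_polish from where it was at the start of the episode above 0.03 m or angle between nail_polish's own z axis and vertical above 0.5 rad).
It fails at once if the hedgehog is moved more than 30 mm or tipped over (distance of hedgehog from where it was at the start of the episode above 0.03 m or angle between hedgehog's own z axis and vertical above 0.5 rad).
It also fails if it takes over 64 s, if anything falls off the work surface, if the arm or the gripper's body presses on something with over 40 N, if the wrist force passes 120 N, or if a joint passes its speed limit or range.

## Working session

There is one attempt and no reset: what is moved stays moved. The work goes in short steps, Python scripts to look and compute and a shell command to move; the robot and the scene stay as the last step left them, time stands still between calls to the robot, and variables do not carry over. Pictures are saved under pics/ and viewed, at most 10 in all, crops included, and the job is handed in when it is done.

```bash
mkdir -p pics; cat > h.py <<'E'
import numpy as np, cv2
from rig import sense, camera
from scipy.spatial.transform import Rotation as R
def q(a): return R.from_quat([a[1],a[2],a[3],a[0]]).as_matrix()
def grab(n):
    s=sense(); c=camera(n)
    if n=="wrist":
        T=np.eye(4);T[:3,:3]=q(s["tcp_rot"]);T[:3,3]=s["tool_pos"];T=T@np.array(c["mount"])
    else:
        T=np.eye(4);a=np.array(c["attitude"]);T[:3,:3]=q(a) if a.size==4 else a;T[:3,3]=c["eye"]
    z=c["z_map"];K=np.array(c["mtx"]);v,u=np.mgrid[:z.shape[0],:z.shape[1]]
    P=np.stack([(u-K[0,2])/K[0,0]*z,(v-K[1,2])/K[1,1]*z,z],-1)@T[:3,:3].T+T[:3,3]
    P[z==0]=np.nan
    return c["pixels"],P,T,K
def save(n,im,box=None,s=1):
    if box: im=im[box[1]:box[3],box[0]:box[2]]
    cv2.imwrite(n,cv2.resize(im[:,:,::-1],None,fx=s,fy=s,interpolation=cv2.INTER_CUBIC))
E
python3 - <<'E'
from h import *
for n in("top","scene"):
    im,P,T,K=grab(n); save(f"pics/{n}0.png",im,s=1.5); np.savez(f"{n}0.npz",im=im,P=P,T=T,K=K); print(n,T.round(3),K[0,0])
print(sense())
E
```

```text
top [[-0.009 -0.992  0.128  0.389]
 [-1.     0.009  0.    -0.015]
 [-0.001 -0.128 -0.992  0.967]
 [ 0.     0.     0.     1.   ]] 405.7679768019729
scene [[ 0.877  0.388 -0.284  0.766]
 [ 0.481 -0.713  0.511 -0.444]
 [-0.004 -0.584 -0.812  0.761]
 [ 0.     0.     0.     1.   ]] 435.1932737011036
{'t': 0.1, 'joint_positions': array([-1.34329478e+00,  1.81462854e-01,  1.60790671e+00, -3.34812103e-05,
        1.35380886e+00, -2.06305052e-01]), 'qd': array([-0.00022357, -0.00015452, -0.00184547, -0.00045259,  0.00217232,
        0.00141365]), 'joint_torque': array([ 5.44780255e-05, -4.45882237e+01, -3.52239203e+01, -2.89629133e-04,
        4.09232540e-03, -7.43180152e-06]), 'tool_pos': array([ 0.24164437, -0.52150617,  0.40387685]), 'tcp_rot': array([-7.92669069e-04,  9.76567475e-01,  2.15209984e-01, -2.47473178e-05]), 'contact_force': array([0.43441113, 0.41815921, 0.53634065]), 'ft_torque': array([-0.00585165, -0.00739942, -0.01052219]), 'gripper_force': 0.0, 'gripper_width': 0.08546761415109108}
```

View pics/top0.png

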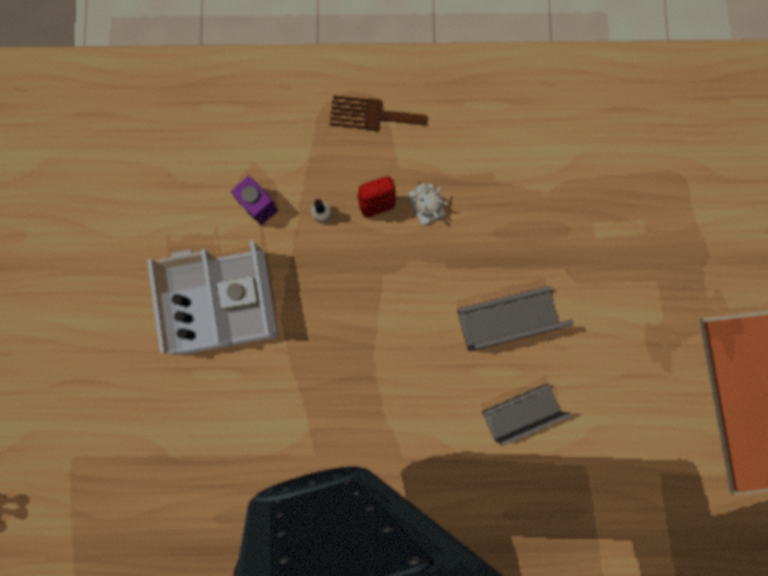

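View pics/scene0.png

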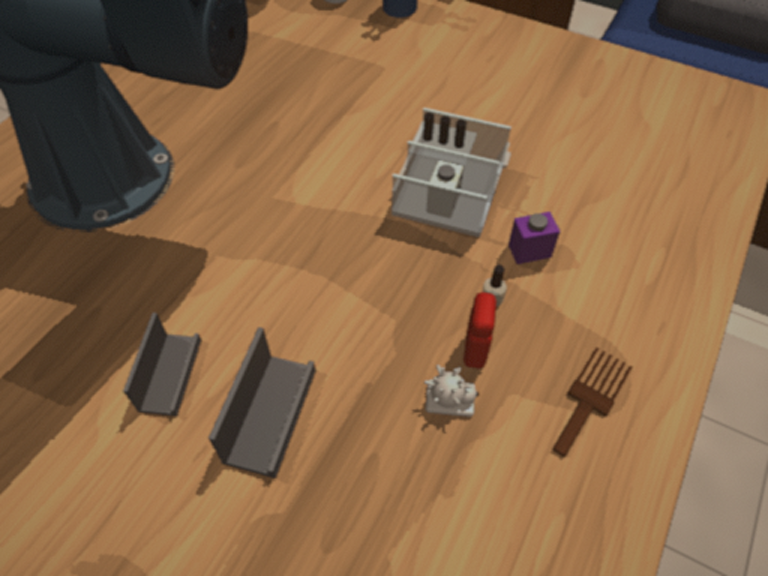

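The top view shows the clock at (237,292) in the organizer's right-hand bay and the larger cradle at (515,318). The scene view shows its tall back plate on the robot side and the lip away from it. Next I measure both.

```bash
cat > m.py <<'E'
from h import *
def rect(Q,name):
    Q=Q[:,:2].astype(np.float32)*1000
    (c,s,a)=cv2.minAreaRect(Q); print(name,len(Q),np.round(c,1),np.round(s,1),round(a,1))
def sel(P,x,y,z):
    return P[(P[...,0]>x[0])&(P[...,0]<x[1])&(P[...,1]>y[0])&(P[...,1]<y[1])&(P[...,2]>z[0])&(P[...,2]<z[1])]
E
python3 - <<'E'
from m import *
for n in("top","scene"):
    d=np.load(f"{n}0.npz");P=d["P"];print(n)
    # px probes
    if n=="top":
        for u,v in[(237,292),(252,300),(515,318),(400,300),(210,300),(262,300),(197,300),(505,294),(520,345)]: print((u,v),P[int(v/1.5),int(u/1.5)].round(4))
        c=P[int(292/1.5),158]; k=P[212,343]
    bx=(c[0]-.045,c[0]+.045);by=(c[1]-.05,c[1]+.033)
    B=sel(P,bx,by,(.077,.09));print("btn",len(B),np.median(B,0).round(4));rect(B,"btn")
    rect(sel(P,bx,by,(.067,.076)),"clocktop")
    X=(k[0]-.09,k[0]+.065);Y=(k[1]-.12,k[1]+.12)
    rect(sel(P,X,Y,(.004,.09)),"cradle all");rect(sel(P,X,Y,(.070,.09)),"backplate");rect(sel(P,X,Y,(.006,.0135)),"floor");rect(sel(P,X,Y,(.018,.028)),"lip")
    O=sel(P,(c[0]-.12,c[0]+.12),(c[1]-.12,c[1]+.2),(.078,.088));print("org walls",len(O))
    np.save(f"o{n}.npy",O)
E
```

```text
top
(237, 292) [0.5158 0.1989 0.0833]
(252, 300) [0.504  0.1795 0.0704]
(515, 318) [ 0.4791 -0.2221  0.0107]
(400, 300) [ 0.5104 -0.0405  0.0029]
(210, 300) [0.5025 0.2373 0.0864]
(262, 300) [0.5016 0.1626 0.0878]
(197, 300) [0.5056 0.2641 0.0635]
(505, 294) [ 0.5188 -0.2089  0.0006]
(520, 345) [ 0.4371 -0.2297  0.0011]
btn 241 [0.514  0.1744 0.0829]
btn 241 [509.7 199.3] [90.6 74. ] 9.7
clocktop 369 [511.9 199.3] [87.2 73.7] 9.1
cradle all 1995 [ 470.2 -218.1] [145.9 230.2] 1.9
backplate 253 [ 449.1 -219. ] [  8.  148.1] 13.4
floor 1337 [ 459.1 -232.9] [104.4 187.5] 10.0
lip 238 [ 478.2 -212.1] [ 68.  149.1] 13.4
org walls 703
scene
btn 315 [0.5154 0.1695 0.0832]
btn 315 [515.7 193.2] [89.8 77.3] 0.0
clocktop 314 [516.3 193.3] [76.3 88.7] 89.5
cradle all 4178 [ 466.2 -222.2] [153.8 238.8] 0.0
backplate 517 [ 449.5 -218.7] [  8.9 150.4] 13.5
floor 2004 [ 486.5 -234.9] [ 68.9 201.1] 10.7
lip 540 [ 479.6 -211.7] [ 66.5 150.2] 12.9
org walls 893
```

```bash
python3 - <<'E'
from m import *
for n in("top","scene"):
    d=np.load(f"{n}0.npz");P=d["P"];im=d["im"];print(n)
    r=np.hypot(P[...,0]-.516,P[...,1]-.199)
    B=P[(r<.018)&(P[...,2]>.0785)&(P[...,2]<.088)];c=B[:,:2].mean(0);print("btn",len(B),B.mean(0).round(4));rect(B,"btn")
    r=np.hypot(P[...,0]-c[0],P[...,1]-c[1])
    m=(r<.036)&(P[...,2]>.0675)&(P[...,2]<.0765);Q=P[m];rect(Q,"top");print(np.median(Q,0).round(4))
    for y0,nm in((.2373,"mid"),(.1626,"out")):
        for zr in [(.079,.092)]:
            W=sel(P,(.44,.57),(y0-.02,y0+.02),zr)
            w=cv2.fitLine(W[:,:2].astype(np.float32),cv2.DIST_HUBER,0,1e-4,1e-4).ravel();print(nm,len(W),w.round(4),np.degrees(np.arctan2(w[1],w[0])).round(1), (w[1+2]+(.516-w[2])*w[1]/w[0]).round(4))
i=np.load("top0.npz")["im"];save("pics/c1.png",i,(90,100,300,250),3.8)
E
```

```text
top
btn 103 [0.5154 0.2033 0.0814]
btn 103 [515.2 203.1] [24.8 24.2] 1.3
top 347 [514.9 206.3] [40.1 62. ] 10.5
[0.513  0.2009 0.0721]
mid 188 [0.9846 0.1749 0.5    0.2363] 10.1 0.2392
out 148 [0.9853 0.171  0.5012 0.1627] 9.8 0.1652
scene
btn 90 [0.5163 0.2026 0.0825]
btn 90 [515.6 202.9] [25.9 24.1] 80.6
top 205 [516.2 203. ] [40.  70.5] 10.8
[0.5176 0.2044 0.0738]
mid 251 [0.9849 0.1733 0.5087 0.2377] 10.0 0.239
out 233 [0.9866 0.163  0.5206 0.1659] 9.4 0.1651
```

View pics/c1.png

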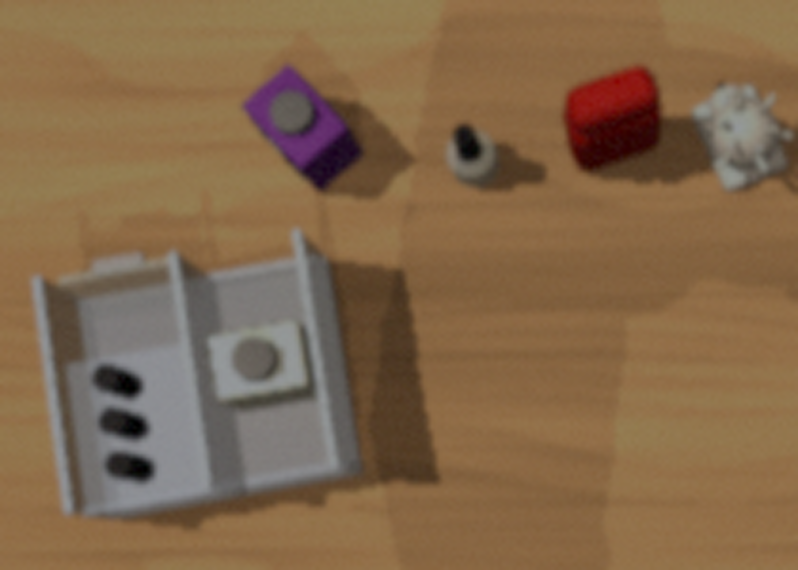

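Clock centre is about (515.5, 203) mm with yaw 10°. The seat is about (479.5, -211.6) mm with yaw 13.4°. Button and top heights (81 and 72 mm) match the figures given. Moving above the clock.

```bash
M="[18.3,48.3,0,5]"; python3 -m inch '[[[18.3,48.3,0,5],[18.3,48.3,0,5],[18.3,48.3,0,5],[18.3,48.3,0,5],[18.3,48.3,0,5]]]' 0.74 30 && python3 -m inch '[[[18.3,48.3,0,5],[18.3,48.3,0,5],[18.3,48.3,0,5],[18.3,48.3,0,5],[18.3,48.3,0,5]]]' && python3 -m inch '[[[18.3,48.3,0,5],[18.3,48.3,0,5],[18.3,48.3,0,5],[18.3,48.3,0,5],[18.3,48.3,0,5]]]' && python3 -m inch '[[[0,0,0,0],[0,0,0,0]]]'
python3 - <<'E'
from m import *
s=sense();Rm=q(s["tcp_rot"]);print(s["tool_pos"],s["joint_positions"].round(3),"ty",np.degrees(np.arctan2(Rm[1,1],Rm[0,1])),Rm[:,2],s["gripper_width"])
im,P,T,K=grab("wrist");save("pics/w1.png",im,s=1.2);np.savez("w1.npz",im=im,P=P)
r=np.hypot(P[...,0]-.5155,P[...,1]-.203)
B=P[(r<.02)&(P[...,2]>.0785)&(P[...,2]<.088)];rect(B,"btn")
Q=P[(r<.036)&(P[...,2]>.0675)&(P[...,2]<.0765)];rect(Q,"top")
E
```

```text
t: 0.72
tool_pos: [0.3334, -0.2786, 0.4044]
tcp_rot: [-0.0, 0.906, 0.423, 0.0]
contact_force: [0.9, 0.3, 0.9]
gripper_width: 0.0631
gripper_force: 0.0
t: 1.35
tool_pos: [0.4249, -0.037, 0.4046]
tcp_rot: [0.0, 0.793, 0.609, 0.0]
contact_force: [0.7, -0.4, -0.5]
gripper_width: 0.0632
gripper_force: 0.0
t: 1.98
tool_pos: [0.5164, 0.2045, 0.4043]
tcp_rot: [-0.0, 0.643, 0.766, -0.0]
contact_force: [0.9, -0.2, 1.1]
gripper_width: 0.0629
gripper_force: 0.0
t: 2.22
tool_pos: [0.5159, 0.2027, 0.404]
tcp_rot: [-0.0, 0.644, 0.765, -0.001]
contact_force: [-0.4, -0.7, -0.5]
gripper_width: 0.0632
gripper_force: 0.0
[0.51589607 0.20274182 0.4040043 ] [ 0.16   0.136  1.66  -0.     1.348 -0.012] ty 9.870494633572406 [-1.51572118e-03 -6.09661748e-04 -9.99998665e-01] 0.06319243511278852
btn 480 [514.2 203.6] [24.3 25. ] 11.0
top 1551 [514.7 199.5] [39.6 64.1] 9.1
```

View pics/w1.png

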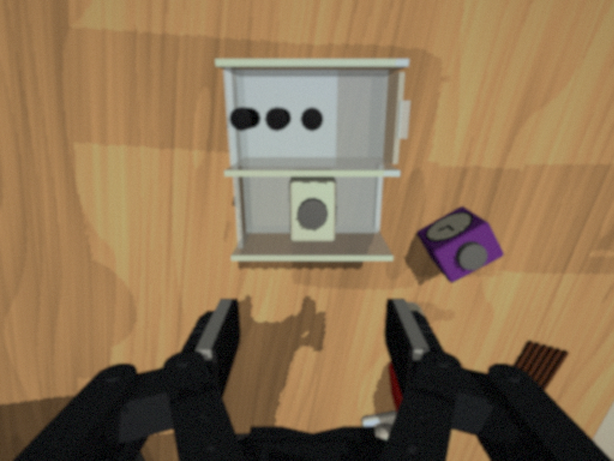

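Wrist view shows the clock at (313,210) between the bay's side walls, square to the fingers and with room front and back. Descending and gripping.

```bash
python3 -m inch '[[[-1,0.5,-40,0],[0,0,-40,0],[0,0,-30,0],[0,0,-15,0],[0,0,0,0]]]' | tail -5 && python3 -m inch '[[[0,0,-25,0],[0,0,-20,0],[0,0,-18,0],[0,0,-14,0],[0,0,0,0]]]' && python3 -m inch '[[[0,0,0,0],[0,0,0,0],[0,0,0,0],[0,0,0,0],[0,0,0,0]]]' 0 35
```

```text
tool_pos: [0.515, 0.2025, 0.2792]
tcp_rot: [-0.001, 0.644, 0.765, -0.001]
contact_force: [-0.1, 0.1, 0.1]
gripper_width: 0.0631
gripper_force: 0.0
t: 3.52
tool_pos: [0.5149, 0.2031, 0.2019]
tcp_rot: [-0.001, 0.644, 0.765, -0.001]
contact_force: [-0.0, -1.2, 0.2]
gripper_width: 0.0634
gripper_force: 0.0
t: 4.15
tool_pos: [0.5157, 0.2033, 0.2035]
tcp_rot: [0.0, 0.644, 0.765, 0.001]
contact_force: [-1.3, -0.4, 5.6]
gripper_width: 0.0396
gripper_force: 37.1
```

```bash
python3 -m inch '[[[0,0,10,0],[0,0,20,0],[0,0,30,0],[0,0,30,0],[0,0,20,0]]]' && python3 -m inch '[[[-5,-33,0,0.6],[-6,-34,0,0.6],[-6,-34,0,0.6],[-6,-34,0,0.6],[-6,-34,0,0.5]]]' && python3 -m inch '[[[-6,-34,-5,0.5],[0,0,-30,0],[0,0,-35,0],[0,0,-25,0],[0,0,-10,0]]]' && python3 -m inch '[[[0,0,-8,0],[0,0,-3,0],[0,0,0,0],[0,0,0,0]]]'
python3 - <<'E'
from m import *
im,P,T,K=grab("top");save("pics/t2.png",im,(130,130,350,290),3)
E
```

```text
t: 4.78
tool_pos: [0.5151, 0.2033, 0.3141]
tcp_rot: [0.0, 0.644, 0.765, 0.0]
contact_force: [1.2, -0.3, -2.8]
gripper_width: 0.0395
gripper_force: 36.4
t: 5.4
tool_pos: [0.4855, 0.0333, 0.3126]
tcp_rot: [-0.0, 0.624, 0.781, -0.0]
contact_force: [-0.4, 0.3, -2.0]
gripper_width: 0.0397
gripper_force: 36.4
t: 6.02
tool_pos: [0.4792, 0.0004, 0.2062]
tcp_rot: [-0.002, 0.621, 0.784, -0.001]
contact_force: [-1.1, 1.0, -2.7]
gripper_width: 0.0397
gripper_force: 36.3
t: 6.52
tool_pos: [0.4806, 0.0002, 0.1973]
tcp_rot: [0.001, 0.621, 0.784, 0.0]
contact_force: [-0.4, 0.3, -3.9]
gripper_width: 0.0397
gripper_force: 36.3
```

View pics/t2.png

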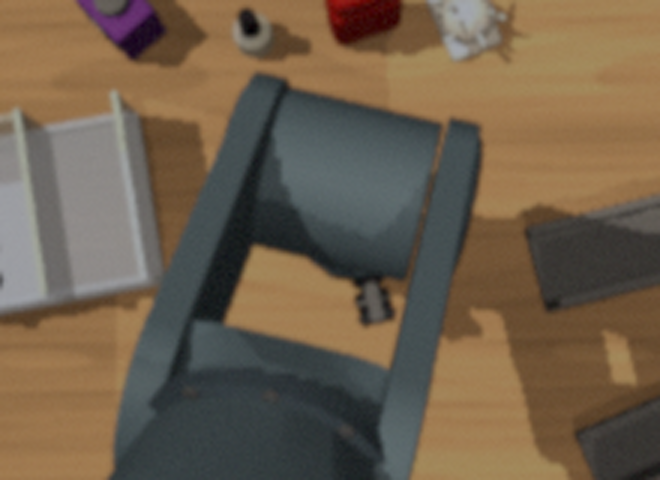

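The arm hides the clock, but the drop zone is clear. I'll lower in small steps until the force shows contact.

```bash
for i in 1; do python3 -m inch '[[[0,0,-2,0],[0,0,0,0],[0,0,0,0]]]' | grep -E "tool|contact"; python3 -m inch '[[[0,0,-1.5,0],[0,0,0,0],[0,0,0,0]]]'| grep -E "tool|contact"; python3 -m inch '[[[0,0,-1,0],[0,0,0,0],[0,0,0,0]]]'| grep -E "tool|contact"; done
```

```text
tool_pos: [0.4802, 0.0002, 0.1947]
contact_force: [-0.6, -0.4, -3.3]
tool_pos: [0.4804, 0.0002, 0.1935]
contact_force: [-2.1, 0.7, 4.1]
tool_pos: [0.4804, 0.0002, 0.1935]
contact_force: [-7.6, 1.3, 17.1]
```

```bash
python3 -m inch '[[[0,0,1,0],[0,0,0,0]]]'| grep -E "tool|contact"; python3 -m inch '[[[0,0,0,0],[0,0,0,0],[0,0,0,0],[0,0,0,0]]]' 0.85 | grep -E "tool|contact|grip"; python3 -m inch '[[[0,0,10,0],[0,0,30,0],[0,0,40,0],[0,0,40,0],[0,0,40,0]]]' 0.96; python3 -m inch '[[[0,0,20,-10],[0,0,0,-10],[0,0,0,-10],[0,0,0,-10],[0,0,0,-10]]]' >/dev/null; python3 -m inch '[[[0,0,0,-10],[0,0,0,-10],[0,0,0,-10],[0,0,0,-10],[0,0,0,0]]]'
python3 - <<'E'
from m import *
s=sense();Rm=q(s["tcp_rot"]);print("ty",np.degrees(np.arctan2(Rm[1,1],Rm[0,1])),s["joint_positions"].round(2))
im,P,T,K=grab("wrist");save("pics/w3.png",im,s=1.2)
c=np.array([.479,0.0]);r=np.hypot(P[...,0]-c[0],P[...,1]-c[1])
rect(P[(r<.05)&(P[...,2]>.0665)&(P[...,2]<.08)],"btn")
rect(P[(r<.06)&(P[...,2]>.057)&(P[...,2]<.066)],"top")
rect(P[(r<.06)&(P[...,2]>.03)&(P[...,2]<.1)],"all")
E
```

```text
tool_pos: [0.4804, 0.0002, 0.1935]
contact_force: [-2.8, 0.5, 6.1]
tool_pos: [0.4802, 0.0003, 0.1931]
contact_force: [-0.4, 0.4, -0.2]
gripper_width: 0.0731
gripper_force: 0.0
t: 9.07
tool_pos: [0.48, 0.0003, 0.3553]
tcp_rot: [0.0, 0.621, 0.784, 0.0]
contact_force: [0.1, 0.3, -1.4]
gripper_width: 0.0819
gripper_force: 0.0
t: 10.32
tool_pos: [0.4801, 0.0003, 0.3738]
tcp_rot: [0.0, 0.993, 0.116, 0.0]
contact_force: [-0.5, 0.0, 0.1]
gripper_width: 0.0818
gripper_force: 0.0
ty -76.65371771780357 [-0.25 -0.    1.87 -0.    1.27  1.09]
btn 560 [479.3   0.8] [25.3 25.1] 68.1
top 1698 [479.4   0.7] [40.2 56. ] 12.8
all 2603 [480.    0.9] [41.4 56. ] 12.8
```

View pics/w3.png

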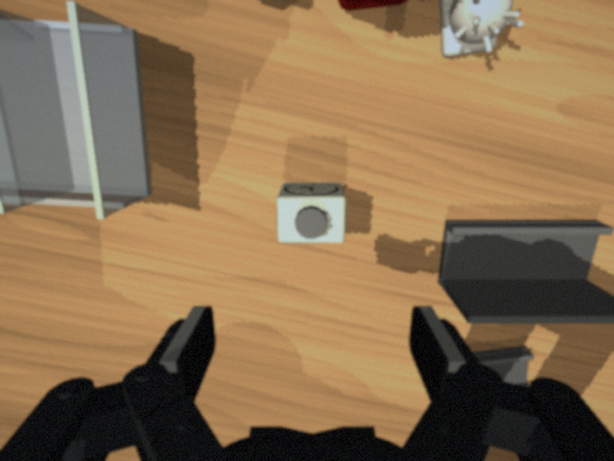

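The clock stands upright at (479.4, 0.8) mm with yaw 13° and the dial forward. Its size reads 40×56 and the tool is turned square to its ends. Gripping the ends.

```bash
python3 -m inch '[[[-0.5,0.5,-45,0],[0,0,-45,0],[0,0,-30,0],[0,0,0,0]]]' 0.96| grep -E "tool|contact"; python3 -m inch '[[[0,0,-20,0],[0,0,-20,0],[0,0,-14,0],[0,0,0,0],[0,0,0,0]]]' | grep -E "tool|contact";python3 -m inch '[[[0,0,0,0],[0,0,0,0],[0,0,0,0],[0,0,0,0],[0,0,0,0]]]' 0 35
```

```text
tool_pos: [0.4785, 0.001, 0.2513]
contact_force: [-0.1, -0.3, 0.9]
tool_pos: [0.4803, 0.0006, 0.2002]
contact_force: [0.6, 0.2, -0.4]
t: 12.12
tool_pos: [0.4802, 0.0007, 0.2]
tcp_rot: [0.0, 0.993, 0.115, 0.001]
contact_force: [-1.1, 0.1, 6.2]
gripper_width: 0.0554
gripper_force: 38.6
```

```bash
python3 -m inch '[[[0,0,10,0],[0,0,20,0],[0,0,30,0],[0,0,30,0],[0,0,10,0]]]' | grep -E "tool|contact"; python3 -m inch '[[[0,-42.4,0,0],[0,-42.5,0,0],[0,-42.5,0,0],[0,-42.5,0,0],[0,-42.5,0,0]]]' >/dev/null; python3 -m inch '[[[0,0,0,0],[0,0,0,0]]]'
python3 - <<'E'
from m import *
s=sense();Rm=q(s["tcp_rot"]);print("ty",np.degrees(np.arctan2(Rm[1,1],Rm[0,1])))
im,P,T,K=grab("wrist");save("pics/w4.png",im,s=1.2)
for n in("wrist","scene"):
    if n=="scene": im,P,T,K=grab(n)
    c=np.array([.4795,-.2116]);a=np.radians(13.4);D=P[...,:2]-c
    lx=D@[np.cos(a),np.sin(a)];ly=D@[-np.sin(a),np.cos(a)];z=P[...,2]
    k=(abs(ly)<.085)&(abs(lx)<.045)
    rect(P[k&(abs(z-.080)<.006)&(lx<-.02)],n+" plate");rect(P[k&(abs(z-.024)<.004)&(lx>.02)],n+" lip")
    rect(P[k&(abs(ly)<.04)&(abs(z-.162)<.004)],n+" clocktop")
    rect(P[k&(abs(ly)<.04)&(abs(z-.171)<.004)],n+" btn")
E
```

```text
tool_pos: [0.4801, 0.0007, 0.3011]
contact_force: [0.0, 0.6, -2.6]
t: 13.62
tool_pos: [0.4792, -0.2112, 0.2981]
tcp_rot: [-0.001, 0.993, 0.115, -0.001]
contact_force: [0.5, -0.2, -2.4]
gripper_width: 0.0552
gripper_force: 38.5
ty -76.78601870043912
wrist plate 522 [ 447.8 -219.3] [  8.5 149.1] 13.6
wrist lip 1804 [ 505.4 -205.1] [  8.5 149.4] 13.3
wrist clocktop 7934 [ 478.9 -211.7] [40.  79.9] 13.1
wrist btn 3314 [ 478.7 -211.8] [27.2 79.9] 13.2
scene plate 192 [ 459.7 -263.7] [ 8.9 57.6] 13.7
scene lip 379 [ 507.1 -204.7] [  8.9 150.1] 13.6
scene clocktop 356 [ 487.  -211.6] [33.8 74.3] 2.1
scene btn 94 [ 483.2 -211.2] [19.1 78.5] 13.3
```

View pics/w4.png

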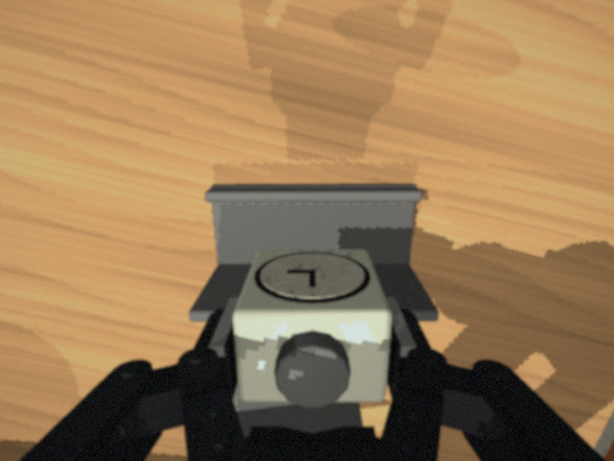

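The dial faces the lip and the clock sits over the channel within about 2 mm. Lowering.

```bash
python3 -m inch '[[[-1,0,-20,0],[0,0,-25,0],[0,0,-20,0],[0,0,-12,0],[0,0,-4,0]]]' >/dev/null;  python3 -m inch '[[[0,0,0,0],[0,0,-5,0],[0,0,0,0],[0,0,0,0]]]'|grep -E "tool|contact"; for i in 1; do python3 -m inch '[[[0,0,-1.5,0],[0,0,0,0],[0,0,0,0]]]'|grep -E "tool|contact"; done
```

```text
tool_pos: [0.4788, -0.2117, 0.2134]
contact_force: [0.6, -0.5, -2.5]
tool_pos: [0.4787, -0.2117, 0.2117]
contact_force: [0.2, -0.5, -1.3]
```

```bash
python3 -m inch '[[[0,0,-1,0],[0,0,0,0],[0,0,0,0]]]'|grep -E "tool|contact"; python3 -m inch '[[[0,0,-0.7,0],[0,0,0,0],[0,0,0,0]]]'|grep -E "tool|contact"
```

```text
tool_pos: [0.4787, -0.2116, 0.2107]
contact_force: [-0.1, 0.4, -1.6]
tool_pos: [0.4788, -0.2117, 0.2101]
contact_force: [0.1, 0.5, -1.2]
```

```bash
python3 -m inch '[[[0,0,-0.7,0],[0,0,0,0],[0,0,0,0]]]'|grep -E "tool|contact"; python3 -m inch '[[[0,0,-0.5,0],[0,0,0,0],[0,0,0,0]]]'|grep -E "tool|contact"
```

```text
tool_pos: [0.4788, -0.2117, 0.21]
contact_force: [-2.6, 1.3, 5.8]
tool_pos: [0.4788, -0.2117, 0.21]
contact_force: [-5.0, 3.1, 11.5]
```

```bash
python3 -m inch '[[[0,0,0.7,0],[0,0,0,0]]]'|grep -E "tool|contact"; python3 -m inch '[[[0,0,0,0],[0,0,0,0],[0,0,0,0],[0,0,0,0]]]' 0.92|grep -E "tool|contact"; python3 -m inch '[[[0,0,5,0],[0,0,30,0],[0,0,40,0],[0,0,35,0],[0,0,0,0]]]'|grep -E "tool|contact"; python3 -m inch '[[[0,0,0,0],[0,0,0,0],[0,0,0,0],[0,0,0,0],[0,0,0,0]]]' 0 20
python3 - <<'E'
from m import *
im,P,T,K=grab("wrist");save("pics/w5.png",im,s=1.2)
c=np.array([.478,-.2118]);r=np.hypot(P[...,0]-c[0],P[...,1]-c[1]);z=P[...,2]
rect(P[(r<.025)&(z>.0775)&(z<.088)],"btn");B=P[(r<.025)&(z>.0775)&(z<.088)];print(np.median(B,0))
rect(P[(r<.034)&(z>.067)&(z<.076)],"top")
E
```

```text
tool_pos: [0.4788, -0.2117, 0.21]
contact_force: [-2.6, 1.1, 6.3]
tool_pos: [0.4787, -0.2117, 0.2094]
contact_force: [0.3, 0.6, 0.2]
tool_pos: [0.4798, -0.2124, 0.3231]
contact_force: [1.0, 0.2, 0.1]
t: 18.73
tool_pos: [0.4787, -0.2116, 0.3192]
tcp_rot: [-0.0, 0.993, 0.115, -0.0]
contact_force: [0.1, 0.2, 0.3]
gripper_width: 0.0001
gripper_force: 0.0
btn 881 [ 478.1 -212.4] [25.2 24.9] 56.2
[ 0.47867226 -0.21210438  0.08077552]
top 2793 [ 473.9 -213.2] [48.6 56.1] 13.2
```

View pics/w5.png

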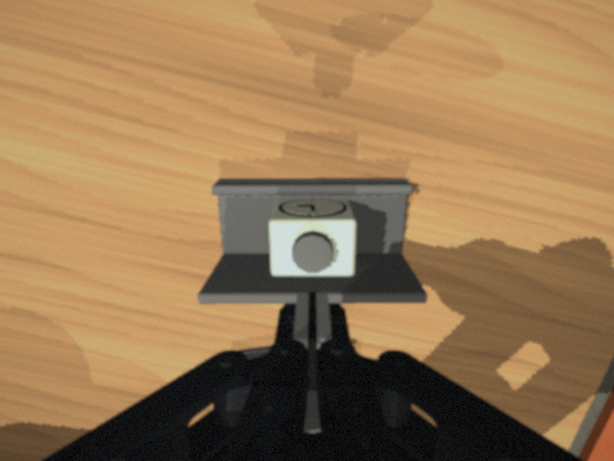

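The clock stands in the cradle with its dial over the lip and the button up, centred at (478.3, -212.2) mm, top 81 mm. Pressing.

```bash
python3 -m inch '[[[-0.5,-0.5,-25,0],[0,0,-20,0],[0,0,-10,0],[0,0,-6,0],[0,0,0,0]]]'|grep -E "tool|contact"; for i in 1; do python3 -m inch '[[[0,0,-2,0],[0,0,0,0],[0,0,0,0]]]'|grep -E "tool|contact";python3 -m inch '[[[0,0,-1.5,0],[0,0,0,0],[0,0,0,0]]]'|grep -E "tool|contact"; done
```

```text
tool_pos: [0.4783, -0.2122, 0.2586]
contact_force: [0.4, -0.3, 0.1]
tool_pos: [0.4783, -0.2122, 0.2568]
contact_force: [0.3, 0.2, -0.3]
tool_pos: [0.4782, -0.2121, 0.255]
contact_force: [0.0, 0.6, 0.9]
```

```bash
python3 -m inch '[[[0,0,-1.5,0],[0,0,0,0],[0,0,0,0]]]'|grep -E "tool|contact"; python3 -m inch '[[[0,0,-1.5,0],[0,0,0,0],[0,0,0,0]]]'|grep -E "tool|contact";python3 -m inch '[[[0,0,-1,0],[0,0,0,0],[0,0,0,0]]]'|grep -E "tool|contact"
```

```text
tool_pos: [0.4783, -0.2122, 0.2536]
contact_force: [-0.1, -0.0, 1.8]
tool_pos: [0.4783, -0.2122, 0.2521]
contact_force: [-0.2, -0.3, 3.4]
tool_pos: [0.4783, -0.2122, 0.2511]
contact_force: [0.5, 0.0, 3.0]
```

```bash
python3 -m inch '[[[0,0,-0.7,0],[0,0,0,0],[0,0,0,0]]]'|grep -E "tool|contact"
```

```text
tool_pos: [0.4783, -0.2122, 0.2504]
contact_force: [-0.5, 1.0, 3.9]
```

```bash
python3 -m inch '[[[0,0,-0.7,0],[0,0,0,0],[0,0,0,0]]]'|grep -E "tool|contact"; python3 -m inch '[[[0,0,-0.5,0],[0,0,0,0],[0,0,0,0]]]'|grep -E "tool|contact"
```

```text
tool_pos: [0.4783, -0.2122, 0.2497]
contact_force: [0.9, -0.1, 4.9]
tool_pos: [0.4783, -0.2122, 0.2494]
contact_force: [-0.9, -0.1, 6.5]
```

```bash
python3 -m inch '[[[0,0,-0.5,0],[0,0,0,0],[0,0,0,0]]]'|grep -E "tool|contact"
```

```text
tool_pos: [0.4783, -0.2122, 0.2493]
contact_force: [-1.3, 1.7, 9.9]
```

The button has bottomed: z has stopped and the force rises above the 5 N spring. Retreating and checking.

```bash
python3 -m inch '[[[0,0,3,0],[0,0,8,0],[0,0,25,0],[0,0,40,0],[0,0,0,0]]]'|grep -E "tool|contact"; python3 -m inch '[[[0,0,0,0],[0,0,0,0],[0,0,0,0],[0,0,0,0]]]'|grep -E "tool|contact"
python3 - <<'E'
from m import *
im,P,T,K=grab("wrist")
r=np.hypot(P[...,0]-.4783,P[...,1]+.2122);z=P[...,2]
B=P[(r<.025)&(z>.0775)&(z<.088)];rect(B,"btn");print(np.median(B,0))
rect(P[(r<.034)&(z>.069)&(z<.075)],"top")
im,P,T,K=grab("scene");save("pics/s6.png",im,s=1.2)
E
```

```text
tool_pos: [0.4789, -0.2126, 0.3275]
contact_force: [-0.6, -0.1, 0.5]
tool_pos: [0.4781, -0.2121, 0.324]
contact_force: [0.3, 0.2, 0.1]
btn 843 [ 478.1 -212.2] [25.3 24.8] 72.0
[ 0.47875234 -0.21201177  0.08079656]
top 2570 [ 473.9 -213.2] [48.3 55.8] 13.0
```

View pics/s6.png

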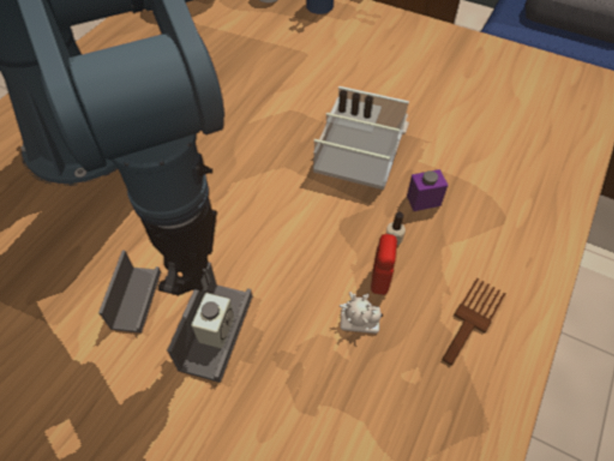

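The clock stands mid-cradle at (210,318) with the button up, and everything else is in place.

```bash
python3 -c "from rig import sign_off; print(sign_off())"
```

```text
the job is handed in; nothing more can be done
None
```

The clock stands in the larger cradle with its dial over the lip, its button pressed fully down and back up, and nothing else moved; the job is handed in, though no verdict came back.

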